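# Turn the swivel hook and hang up the G-clamp

### The arm

A 6-joint arm with a two-finger parallel gripper is mounted at the origin on the work surface. World frame = base frame: x ahead of the robot, y to its left, z up, the work surface at z = 0. Lengths are in m, angles in rad, forces in N, time in s.
With the tool pointing down it reaches from about 0.35 to 0.975 m from the base axis. Payload 17.4 kg.
Tool frame: the origin (TCP) lies on the centre line of the jaws, within the pads' length; the fingertips stand arm.tips_ahead ahead of it and the grasp point (between the pads) lies 8 mm behind it (arm.tips_ahead is the distance from the TCP to the fingertips, in m); z points along the fingers, x is the direction in which the jaws open and shut, and the axes are right-handed (so a half turn about z gives the same grasp; the last joint's range is limited). The gripper opens to 85 mm and grips with 20 to 120 N. Pads are 22 mm wide; open, the fingers measure 114 mm over their backs; the gripper's body (76 mm by 85 mm) begins 54 mm behind the grasp point. The pads swing forward as they close: fully open they stand 13 mm farther back than shut.
Start: joints at [-0.038, 0.116, 1.442, -0, 1.584, -0.038], TCP at [0.675, -0, 0.242] pointing down, gripper open.
Joint ranges: [-2.83, 2.83], [-0.83, 2.19], [0.07, 2.5], [-1.14, 4.28], [0.01, 3], [-2.97, 2.97]. Speed limits (rad/s): [1.89, 1.89, 2.22, 3.14, 3.14, 3.14].

### API

Orientations are given as a unit quaternion [w, x, y, z].
In Python, from cell import arm, cams gives the robot as it stands.
- The arm moves only by the tool drive_tool, never from a script. Its argument "moves" is a list of rows, each a list of 7 numbers: the turn, a rotation vector about the tool's x, y, z in degrees, then the shift along the tool's x, y, z in mm, then the finger opening in mm, from 0 to 85.4. In form: [[rx, ry, rz, dx, dy, dz, claw], ...]. A call has 1 to 12 rows; each row shifts and turns the commanded pose from where the row before left it, along the tool's axes as they then stand; what a row does not reach is not made up. A row lasts 1/8 s, in which the tool goes at most 62.5 mm and 10.7 degrees, less where a joint would pass 70% of its speed; a pose out of reach is approached as far as the arm can. A call is refused whole if a number of a shift passes 62.5 or a number of a turn 10.7, either way. A call with a gripper value outside its range is refused whole. The fingers move at their own pace and stop on an object; "force" is the grip in N (left out, the last holds). Time passes only in rows, so rows that do not move let the fingers close. It gives the time, the measured TCP pose, the force and the opening at its end, in the units of the state.
- arm.read_state(): the state, without advancing time (a new reading comes with each control period).
- cams.snapshot(name): name is "scene" or "side" or "wrist"; returns (picture, depth): 384x512x3 uint8, red, green, blue; 384x512 float32, m along the optical axis (not along the pixel's ray), 0 where there is no reading.
- cams.camera_model(name): a dict with "fx", "fy", "cx", "cy" (pixels), "cam_to_world" (4x4, takes a point from camera to world coordinates). Camera axes: x right, y down, z forward; pixel columns grow to the right and rows downward; lengths in m; the calibration is good to about 2 mm. A picture is of the moment at which its call begins: read the wrist's pose just before it. camera_model takes no time and is no camera call; for the wrist camera it gives the pose at the moment of the call.
- arm.close_job(): hands the job in, once; it reports no verdict.
The state is a dict: "time_s": time; "q": joint angles; "joint_vel": joint speeds; "tau": joint torques, N m; "tcp_pos": TCP position; "eef_rot": TCP orientation; "ft_force": force on the tool from outside, world axes, zero at the start; "ft_torque": the same for the moment, N m; "grip_width": finger opening in m.
Only numpy, scipy, OpenCV 4.12 (cv2) and the standard library are available. Lean on these libraries where they do the work, as an engineer would, in place of code of your own. Each camera call takes 0.05 s, during which the arm holds its last target. There are 200 camera calls.

### The job

Put the G-clamp away on the hook stand. First turn the swivel hook so that it points straight out over the long foot of its stand; then draw the clamp up along the slope of its leaning pocket, out from under the keeper lip, and hang it by the middle of its straight back on the hook's arm, between the post and the upturned tip, with its jaws hanging down. Lower it on rather than dropping it, leave the hook facing that way, and leave the other things on the bench where they are.

Things in the scene. Friction and masses are not known exactly. Their poses are not given: they have to be found in the camera images.
- clamp: dark steel G-clamp lying against the pocket's slope, back uppermost, 184 x 118 x 14 mm, 0.4 to 0.65 kg. Origin: centre of its straight back, a bar 130 mm long (y), 28 mm deep (z), 14 mm thick (x). z points up the slope, out through the back: it starts 0.65 rad (37 deg) from vertical, leaning to the pocket's -x (robot side). x points up off the slope. It balances within 2 mm of the origin along y
- jaw_ends (a point): point on the clamp, 104 mm from its origin along -z, midway between the ends of the two jaw arms. The arms run 90 mm from the underside of the back, at y = -65 to -25 and +43 to +65 mm; the screw, at 78 mm, pokes in to y = +27 mm and out to a cross bar at +113 mm. So the throat, 52 mm wide at least, is open at the jaw ends: the clamp can be lowered astride the hook's arm
- pocket: fixed grey steel pocket 250 mm wide (y); origin on the bench below the clamp's back, x away from the robot, slope leaning 0.65 rad from vertical to -x. Jaw ends stand on its ledge. Its back plate, under the clamp, ends 75 mm up the slope from the ledge, so the clamp's back (90 to 118 mm up) stands free on both faces. Nothing of the pocket is over 100 mm high
- lip_edge (a point): middle of the pocket's keeper lip, level with its upper edge: two tabs, 70 and 50 mm wide, centred at y = -50 and +55 mm of the pocket, that overhang the lowest 45 mm of the two jaw arms (slot 22 mm wide for the 14 mm clamp). The clamp is free after sliding 45 mm up the slope along its own z; it cannot be lifted straight up before that
- stand: fixed hook stand: round base 90 mm across, one long flat foot 50 mm wide reaching 170 mm along its -x axis, upright post 22 mm thick; origin on the bench under the post axis. The hook turns on top of the post; its level arm's axis is 155 mm above the bench. The swivel head is 36 mm across, top 171 mm above the bench
- swivel (a joint): angle of the swivel hook about the upright post, rad, counter-clockwise seen from above; 0 when the arm points straight along the stand's long foot (the stand's -x). Starts at 0.8 to 1.5. Light friction (0.1 N m, under 1 N at the tip); stays where it is left; stops at -1.6 and 2.6
- hook_tip (a point): top end of the hook's upturned tip, an upright round pin 11 mm thick, its axis 125 mm from the post axis; the pin stands 29 mm above the top of the arm and ends 190 mm above the bench. It can be pinched or pushed to turn the hook
- hook_rest (a point): on top of the hook's round level arm (11 mm thick), where the clamp's back is to rest: 68 mm out from the post axis, about midway between swivel head and tip (50 mm clear each way), 160.5 mm above the bench. Turns with the hook: -x points along the arm to the tip, z up
- coupon: steel strip 130 x 40 x 10 mm lying flat in the middle of the bench (bystander); origin under its centre
- angle_plate: slotted L-shaped steel angle plate, 100 x 90 mm foot, 110 mm high, at the back (bystander); origin under its centre
- hammer: hand hammer lying at the back (bystander); origin under its middle, x towards the head
- brush: hand brush lying at the left side (bystander); origin under its middle, x towards the bristles
- block: steel block 70 x 50 x 40 mm at the back (bystander); origin under its centre
- tin: open metal tin, 80 mm across, 100 mm high, at the right side (bystander); origin under its centre
There are look-alikes about, which are no part of the job. Several things have the shape of the clamp; the one meant has the colours described above.

How it is judged:
On the way, in this order (a step that is already met when the one before it is completed fails the run):
1. the hook points out along the stand's long foot while the clamp is still in its pocket (value of joint swivel between -0.22 and 0.22 rad and distance of clamp from where it was at the start of the episode below 0.03 m), for 0.2 s.
2. the clamp has been drawn out of the pocket and lifted (height (world z) of clamp above 0.19 m), for 0.1 s.
At the end, for the whole second after the job is handed in: The hook faces along the long foot (within 0.22 rad) and the clamp hangs at rest and released on its arm, jaws down (its z axis within 0.7 rad of upright), the middle of its back within 45 mm along the arm and 30 mm across it of the resting place, and its back lying on the arm (value of joint swivel between -0.22 and 0.22 rad and x of clamp in the frame of hook_rest between -0.045 and 0.045 m and y of clamp in the frame of hook_rest between -0.03 and 0.03 m and z of clamp in the frame of hook_rest between -0.003 and 0.028 m and angle between clamp's own z axis and vertical below 0.7 rad and contact force between clamp and stand above 1 N and linear speed of clamp below 0.03 m/s and angular speed of clamp below 0.3 rad/s); the robot touches nothing.
It fails at once if the clamp is dropped (falls free of the fingers faster than 0.5 m/s) (linear speed of clamp above 0.5 m/s and contact force between clamp and the fingers below 0.1 N).
It fails at once if another thing on the bench is shoved by more than 30 mm (distance of any of coupon, angle_plate, hammer, brush, block, tin from where it was at the start of the episode above 0.03 m).
It also fails if it takes over 64 s, if anything falls off the work surface, if the arm or the gripper's body presses on something with over 40 N, if the wrist force passes 120 N, or if a joint passes its speed limit or range.

## Working session

There is one attempt and no reset: what is moved stays moved. The work goes in short steps, Python scripts to look and compute and a tool call to move; the robot and the scene stay as the last step left them, time stands still between calls to the robot, and variables do not carry over. Pictures are saved under pics/ and viewed, about 8 in all and at most 12, crops included, and the job is handed in when it is done.

Besides the shell and the picture viewer there is one more tool, called after "Emit:" in YAML: its name, and indented under it one key for each argument. drive_tool: Moves the arm, as the interface text tells. Its arguments: {"type":"object","properties":{"moves":{"type":"array","items":{"type":"array","items":{"type":"number"}}},"force":{"type":"number"}},"required":["moves"]}

```bash
mkdir -p pics; ls; cat > h.py <<'E'
import numpy as np, cv2
from cell import arm, cams
def snap(n,save=None):
    m=cams.camera_model(n); p,d=cams.snapshot(n)
    if save: cv2.imwrite('pics/'+save+'.png',p[:,:,::-1]); np.savez('pics/'+save+'.npz',p=p,d=d,T=m['cam_to_world'],K=[m['fx'],m['fy'],m['cx'],m['cy']])
    return p,d,m
def cloud(f):
    z=np.load('pics/'+f+'.npz'); d=z['d'];fx,fy,cx,cy=z['K'];v,u=np.mgrid[:d.shape[0],:d.shape[1]]
    P=np.stack([(u-cx)/fx*d,(v-cy)/fy*d,d,np.ones_like(d)],-1)@z['T'].T
    P=P[...,:3]; P[d==0]=np.nan; return z['p'],P
E
python3 - <<'E'
from h import *
for n in ['scene','side']: snap(n,n+'0')
a=np.hstack([cv2.imread(f'pics/{n}0.png') for n in ['scene','side']])
cv2.imwrite('pics/both.png',cv2.resize(a,(800,300),interpolation=cv2.INTER_AREA))
s=arm.read_state();print(s,arm.tips_ahead)
for n in ['scene','side','wrist']: m=cams.camera_model(n); print(n,np.round(m['cam_to_world'],3).tolist(),m['fx'])
E
```

```text
pics
{'time_s': 0.1, 'q': array([-3.77954541e-02,  1.16421001e-01,  1.44218706e+00, -5.72153682e-06,
        1.58397646e+00, -3.78156399e-02]), 'joint_vel': array([-0.00162644, -0.00260966, -0.00137455,  0.00059972,  0.00082529,
        0.000745  ]), 'tau': array([ 3.27868773e-03, -7.33665347e+01, -6.33786607e+01,  1.28913316e-04,
        5.13536113e-03,  3.94035328e-05]), 'tcp_pos': array([ 6.74849398e-01, -1.76300835e-06,  2.41654540e-01]), 'eef_rot': array([-1.58860927e-05,  9.99999877e-01,  1.00566085e-05, -4.95687666e-04]), 'ft_force': array([ 0.82258211, -0.15581935,  0.28473401]), 'ft_torque': array([ 0.00882715, -0.04063586,  0.00896139]), 'grip_width': 0.08535212418656156} 0.011
scene [[0.67, 0.498, -0.551, 1.172], [0.742, -0.45, 0.496, -0.622], [-0.001, -0.742, -0.671, 0.945], [0.0, 0.0, 0.0, 1.0]] 374.08435804152737
side [[0.927, -0.257, 0.275, 0.158], [-0.376, -0.627, 0.683, -0.831], [-0.003, -0.736, -0.677, 0.979], [0.0, 0.0, 0.0, 1.0]] 446.6928928943912
wrist [[1.0, -0.0, -0.001, 0.675], [-0.0, -0.958, -0.288, 0.072], [-0.001, 0.288, -0.958, 0.373], [0.0, 0.0, 0.0, 1.0]] 295.31698105330673
```

View pics/scene0.png

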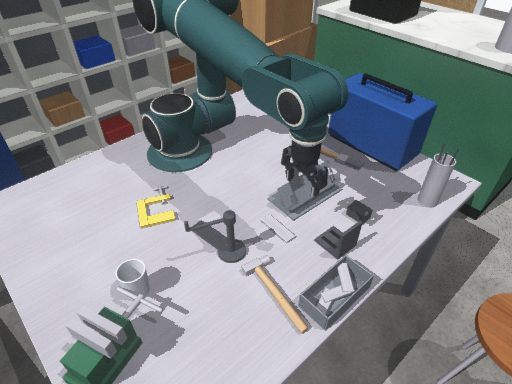

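View pics/side0.png

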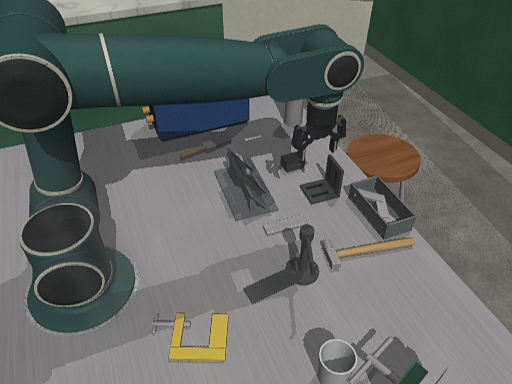

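Candidates for the clamp: a yellow one lying at scene (155,210), grey objects at scene (140,300), and the dark one in the leaning pocket at scene (305,190) / side (247,175). The dark one in the pocket fits the description. I'll check it up close.

```bash
python3 - <<'E'
from h import *
snap('wrist','w0')
a=cv2.imread('pics/side0.png')[120:310,190:360]; b=cv2.imread('pics/scene0.png')[140:270,170:350]
w=cv2.imread('pics/w0.png')
f=lambda i,W,H:cv2.resize(i,(W,H),interpolation=cv2.INTER_CUBIC)
top=np.hstack([f(a,322,360),f(w,478,360)])
cv2.imwrite('pics/c1.png',np.vstack([top,np.hstack([f(b,332,240),np.zeros((240,468,3),np.uint8)])]))
# heightmap from side+scene
Q=[];C=[]
for n in ['side0','scene0','w0']:
    p,P=cloud(n); m=np.isfinite(P[...,0]); Q.append(P[m]);C.append(p[m])
Q=np.vstack(Q);C=np.vstack(C)
m=(Q[:,0]>.3)&(Q[:,0]<1.05)&(abs(Q[:,1])<.55)&(Q[:,2]>-.01)&(Q[:,2]<.2)
Q=Q[m]
H=np.zeros((375,550));o=np.argsort(Q[:,2]);Q=Q[o]
H[((1.05-Q[:,0])/.002).astype(int).clip(0,374),((.55-Q[:,1])/.002).astype(int).clip(0,549)]=Q[:,2]
hm=cv2.applyColorMap((H.clip(0,.2)/.2*255).astype(np.uint8),cv2.COLORMAP_JET)
im=cv2.imread('pics/c1.png'); im[360:,332:]=f(hm,468,240)
cv2.imwrite('pics/c1.png',im)
E
```

```text
(no output)
```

View pics/c1.png

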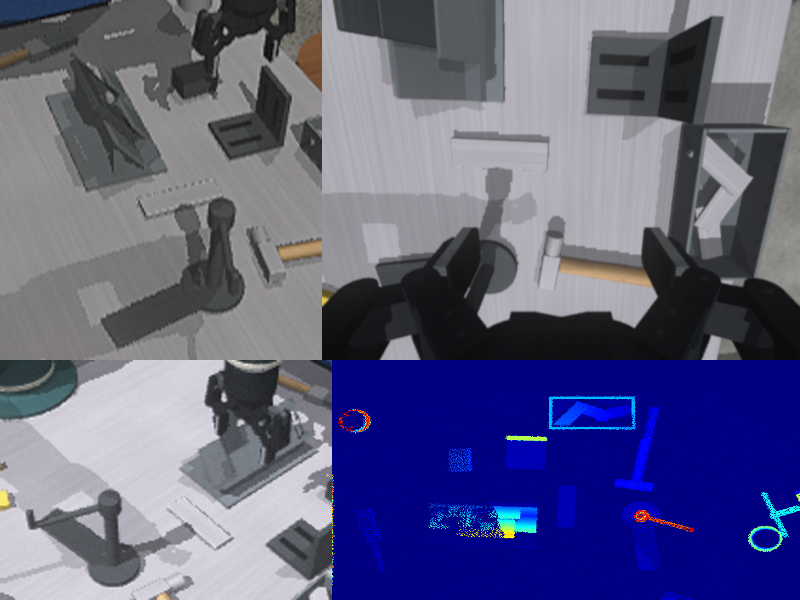

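The dark clamp lies in the grey pocket (side crop (105,110)). The stand's foot points toward the robot, and the hook arm swings out toward -y. Next I'll fit the numbers.

```bash
python3 - <<'E'
from h import *
np.set_printoptions(precision=4,suppress=True)
for n in ['side0','scene0','w0']:
    p,P=cloud(n); Q=P[np.isfinite(P[...,0])]
    near=Q[(abs(Q[:,0]-.565)<.2)&(abs(Q[:,1]+.19)<.15)]
    top=near[(near[:,2]>.164)&(near[:,2]<.176)]
    tip=near[(near[:,2]>.178)&(near[:,2]<.196)]
    armp=near[(near[:,2]>.148)&(near[:,2]<.163)]
    print(n,'head',len(top),np.median(top,0),top.min(0),top.max(0));
    print(' tip',len(tip),tip.mean(0) if len(tip) else '',tip[:,2].max() if len(tip) else '')
    d=armp; print(' arm',len(d)); 
    if len(d)>20:
        l=cv2.fitLine(d[:,:2].astype(np.float32),cv2.DIST_HUBER,0,.01,.01).ravel(); print(l)
    ft=near[(near[:,2]>.004)&(near[:,2]<.025)&(near[:,0]<.51)&(abs(near[:,1]+.18)<.06)]
    if len(ft): 
        print(' foot',len(ft),ft[:,2].mean(),cv2.minAreaRect(ft[:,:2].astype(np.float32)*1000))
    ck=Q[(abs(Q[:,0]-.55)<.12)&(abs(Q[:,1]-.2)<.16)&(Q[:,2]>.03)]
    print(' clamp/pocket z>.03',len(ck),ck.min(0) if len(ck) else '',ck.max(0) if len(ck) else '')
    top=ck[ck[:,2]>.085]; print(len(top),top.min(0) if len(top) else '',top.max(0) if len(top) else '')
E
```

```text
side0 head 154 [ 0.5593 -0.1812  0.1708] [ 0.5131 -0.2985  0.1641] [ 0.5792 -0.1604  0.1751]
 tip 26 [ 0.5178 -0.2949  0.1854] 0.1909636080037429
 arm 185
[ 0.3458  0.9383  0.5401 -0.2311]
 foot 779 0.009851231457767095 ((439.3079528808594, -179.91946411132812), (117.96199035644531, 142.71925354003906), 86.95401000976562)
 clamp/pocket z>.03 2074 [0.4942 0.04   0.0301] [0.669  0.3229 0.5749]
1275 [0.4942 0.04   0.0853] [0.669  0.3229 0.5749]
scene0 head 114 [ 0.5625 -0.1808  0.1701] [ 0.5195 -0.2998  0.1641] [ 0.5802 -0.1605  0.1757]
 tip 16 [ 0.5209 -0.2957  0.1855] 0.19014599740986582
 arm 194
[ 0.3851  0.9229  0.5399 -0.2488]
 foot 348 0.009456359688452503 ((449.79754638671875, -175.08840942382812), (120.23343658447266, 84.10954284667969), 7.847214698791504)
 clamp/pocket z>.03 1834 [0.4333 0.0401 0.0301] [0.6695 0.32   0.587 ]
913 [0.4333 0.0401 0.085 ] [0.6695 0.3173 0.587 ]
  return _methods._mean(a, axis=axis, dtype=dtype,
  ret = um.true_divide(
Traceback (most recent call last):
ValueError: zero-size array to reduction operation minimum which has no identity
```

```bash
python3 - <<'E'
from h import *
np.set_printoptions(precision=4,suppress=True)
A=[]
for n in ['side0','scene0']:
    p,P=cloud(n); m=np.isfinite(P[...,0])&(p.max(-1)<95); Q=P[m]
    for lo in (.38,.40,.42,.44,.46,.48,.50):
        s=Q[(Q[:,0]>lo)&(Q[:,0]<lo+.02)&(abs(Q[:,1]+.19)<.09)&(Q[:,2]<.03)&(Q[:,2]>.0055)]
        if len(s)>5: print(n,lo,len(s),s[:,1].min(),s[:,1].max(),np.median(s[:,2]))
# head center: circle fit from top pts combined
E
```

```text
side0 0.38 45 -0.2210278601233392 -0.1706287173535571 0.010540188522594196
side0 0.4 126 -0.22047662525012135 -0.16887225019210694 0.010208825822677792
side0 0.42 127 -0.2182623806553038 -0.16524919747861233 0.010179561821197392
side0 0.44 122 -0.21559220324900275 -0.16404015608527933 0.010050682585210191
side0 0.46 122 -0.21222310027686375 -0.16153442927951045 0.010117796064836704
side0 0.48 123 -0.21079974522350942 -0.1576940114168962 0.010243135134746284
side0 0.5 117 -0.20858594618889614 -0.15636227079002218 0.01019456273853414
scene0 0.4 8 -0.2180413195978292 -0.1756512114842868 0.008743589732605084
scene0 0.42 30 -0.2161157317210255 -0.1733470203494697 0.009932649553882344
scene0 0.44 47 -0.21499635991999444 -0.1677885602209851 0.009601650404558515
scene0 0.46 52 -0.21055694552275045 -0.1683285638566397 0.009300758963556699
scene0 0.48 56 -0.20848774099758216 -0.1612384880759421 0.009453920604214738
scene0 0.5 54 -0.20663154035187203 -0.16079790657171678 0.010082813245196776
```

Emit:
drive_tool:
  moves:
    - [0,0,0,-20,-50,0,85]
    - [0,0,0,-20,-50,0,85]
    - [0,0,0,-20,-20,-20,85]
    - [0,0,0,-10,0,-20,85]
    - [0,0,0,0,0,-10,85]
    - [0,0,0,0,0,0,85]

```text
time_s: 0.9
tcp_pos: [0.6057, 0.1192, 0.2929]
eef_rot: [-0.0, 1.0, -0.0, 0.001]
ft_force: [-0.3, -0.2, -0.4]
grip_width: 0.0848
```

```bash
python3 - <<'E'
from h import *
np.set_printoptions(precision=4,suppress=True)
snap('wrist','w1');snap('side','s1')
w=cv2.imread('pics/w1.png'); s=cv2.imread('pics/side0.png')[130:225,200:290]
cv2.imwrite('pics/c2.png',w)
E
```

```text
(no output)
```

View pics/c2.png

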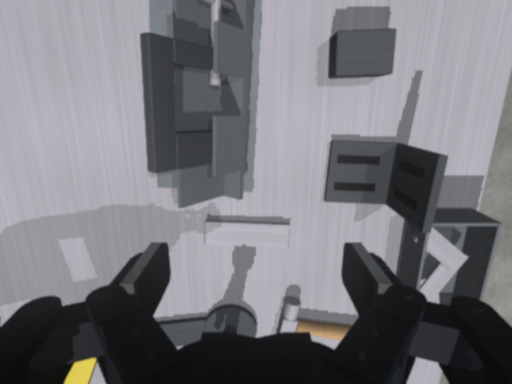

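The picture shows the dark clamp's back bar at (145–175, 35–170), with its jaws running right under the lip tabs and the screw at (215,80) on the +y side.

```bash
python3 - <<'E'
from h import *
np.set_printoptions(precision=4,suppress=True)
p,P=cloud('w1')
for r in (42,60,80,100,120,140,160,166): print(r,[ (c,P[r,c].round(3).tolist()) for c in (143,148,155,165,172)])
R=P[30:180,135:180].reshape(-1,3); R=R[np.isfinite(R[:,0])&(R[:,2]>.06)]
print(len(R),R.min(0),R.max(0))
# in-slope coordinates
a=.65; zc=np.array([-np.sin(a),0,np.cos(a)]); xc=np.array([np.cos(a),0,np.sin(a)])
print('z',np.percentile(R@zc,[1,10,50,90,99]),'x',np.percentile(R@xc,[1,10,50,90,99]))
top=R[(R@zc)>np.percentile(R@zc,90)-.004]; 
l=cv2.fitLine(top.astype(np.float32),cv2.DIST_HUBER,0,.01,.01).ravel(); print('bar dir',l, 'y',np.percentile(top[:,1],[0,1,99,100]))
_,S,V=np.linalg.svd(R-R.mean(0)); 
for n in ('side0','s1','scene0'):
    p,P=cloud(n);Q=P[np.isfinite(P[...,0])]
    z=(Q@zc); x=Q@xc
    q=Q[(abs(Q[:,1]-.2)<.1)&(abs(Q[:,0]-.5)<.05)&(Q[:,2]>.065)&(Q[:,2]<.125)]
    if len(q): print(n,len(q),q.min(0),q.max(0),np.percentile(q@zc,[1,50,90,99]),np.percentile(q@xc,[1,50,90,99]))
E
```

```text
42 [(143, [0.504, 0.245, 0.128]), (148, [0.509, 0.244, 0.131]), (155, [0.514, 0.245, 0.125]), (165, [0.521, 0.247, 0.117]), (172, [0.526, 0.248, 0.113])]
60 [(143, [0.501, 0.23, 0.126]), (148, [0.508, 0.229, 0.131]), (155, [0.513, 0.23, 0.127]), (165, [0.519, 0.231, 0.118]), (172, [0.524, 0.232, 0.111])]
80 [(143, [0.499, 0.213, 0.125]), (148, [0.505, 0.212, 0.13]), (155, [0.511, 0.213, 0.127]), (165, [0.519, 0.213, 0.121]), (172, [0.523, 0.214, 0.111])]
100 [(143, [0.452, 0.196, -0.0]), (148, [0.503, 0.195, 0.129]), (155, [0.51, 0.195, 0.129]), (165, [0.517, 0.195, 0.12]), (172, [0.522, 0.195, 0.112])]
120 [(143, [0.449, 0.169, 0.0]), (148, [0.501, 0.176, 0.128]), (155, [0.508, 0.176, 0.128]), (165, [0.515, 0.176, 0.12]), (172, [0.52, 0.175, 0.113])]
140 [(143, [0.445, 0.141, -0.001]), (148, [0.498, 0.156, 0.126]), (155, [0.507, 0.157, 0.131]), (165, [0.513, 0.156, 0.121]), (172, [0.519, 0.155, 0.114])]
160 [(143, [0.442, 0.112, -0.002]), (148, [0.496, 0.136, 0.125]), (155, [0.505, 0.137, 0.13]), (165, [0.512, 0.135, 0.121]), (172, [0.517, 0.134, 0.114])]
166 [(143, [0.441, 0.104, -0.0]), (148, [0.495, 0.13, 0.125]), (155, [0.504, 0.131, 0.13]), (165, [0.511, 0.129, 0.121]), (172, [0.517, 0.127, 0.114])]
4977 [0.4936 0.1061 0.0843] [0.5309 0.2635 0.1332]
z [-0.2472 -0.2357 -0.2132 -0.2015 -0.1997] x [0.4642 0.4715 0.4823 0.4851 0.4863]
bar dir [ 0.0364  0.9993 -0.0008  0.5037  0.1894  0.1287] y [0.1237 0.1258 0.2517 0.2535]
side0 254 [0.4946 0.1003 0.0651] [0.5497 0.2982 0.1249] [-0.2764 -0.2419 -0.2114 -0.2025] [0.4634 0.4799 0.4859 0.4874]
s1 252 [0.4941 0.1001 0.0651] [0.55   0.2978 0.125 ] [-0.2772 -0.2427 -0.213  -0.2018] [0.4636 0.4801 0.4857 0.4876]
scene0 301 [0.4961 0.1002 0.0659] [0.5498 0.2999 0.125 ] [-0.2741 -0.2538 -0.2315 -0.2127] [0.4616 0.4759 0.4825 0.4848]
```

Emit:
drive_tool:
  moves:
    - [0,0,0,-10.8,51.8,0,50]
    - [0,0,0,-10.8,51.8,0,50]
    - [0,0,0,-10.8,51.8,0,50]
    - [0,0,0,-10.8,51.8,0,50]
    - [0,0,0,-10.8,51.8,0,50]
    - [0,0,0,-10.8,51.8,0,50]
    - [0,0,0,-10.8,51.8,0,50]
    - [0,0,0,-10.9,51.9,0,50]
    - [0,0,10,0,0,20,50]
    - [0,0,10,0,0,25,50]
    - [0,0,0,0,0,15,50]
    - [0,0,0,0,0,0,50]

```text
time_s: 2.5
tcp_pos: [0.5182, -0.2945, 0.231]
eef_rot: [-0.0, 0.985, -0.172, -0.001]
ft_force: [-0.2, 0.7, 0.3]
grip_width: 0.0501
```

```bash
python3 - <<'E'
from h import *
np.set_printoptions(precision=4,suppress=True)
print(arm.read_state()['tcp_pos'],arm.read_state()['eef_rot'])
for n in ('side','scene'):
    snap(n,n+'2');p,P=cloud(n+'2');Q=P[np.isfinite(P[...,0])]
    t=Q[(Q[:,2]>.178)&(Q[:,2]<.193)&(abs(Q[:,0]-.52)<.03)&(abs(Q[:,1]+.295)<.03)]
    print(n,len(t),t.mean(0) if len(t) else '')
E
```

```text
[ 0.5182 -0.2945  0.231 ] [-0.0004  0.9851 -0.1717 -0.001 ]
side 27 [ 0.5178 -0.2949  0.185 ]
scene 17 [ 0.5213 -0.2959  0.1855]
```

Emit:
drive_tool:
  moves:
    - [0,0,0,0,0,30,50]
    - [0,0,0,1,0,23,50]
    - [0,0,0,0,0,0,14]
    - [0,0,0,0,0,0,14]
    - [0,0,0,0,0,0,14]
    - [0,0,0,0,0,0,14]
  force: 20

```text
time_s: 3.35
tcp_pos: [0.5197, -0.295, 0.1802]
eef_rot: [0.0, 0.985, -0.174, 0.001]
ft_force: [0.4, -0.1, 0.2]
grip_width: 0.0141
```

Emit:
drive_tool:
  moves:
    - [0,0,6.3,-13.7,-0.75,0,14]
    - [0,0,6.3,-13.7,-0.75,0,14]
    - [0,0,6.3,-13.7,-0.75,0,14]
    - [0,0,6.3,-13.7,-0.75,0,14]
    - [0,0,0,0,0,0,14]

```text
time_s: 3.98
tcp_pos: [0.4734, -0.2654, 0.1799]
eef_rot: [0.0, 0.923, -0.384, 0.001]
ft_force: [0.5, -0.3, 1.1]
grip_width: 0.0141
```

Emit:
drive_tool:
  moves:
    - [0,0,6.3,-13.7,-0.75,0,14]
    - [0,0,6.3,-13.7,-0.75,0,14]
    - [0,0,6.3,-13.7,-0.75,0,14]
    - [0,0,6.3,-13.7,-0.75,0,14]
    - [0,0,6.3,-13.7,-0.75,0,14]
    - [0,0,6.3,-13.7,-0.75,0,14]
    - [0,0,0,0,0,0,14]
    - [0,0,0,0,0,0,14]

```text
time_s: 4.97
tcp_pos: [0.4385, -0.1932, 0.1795]
eef_rot: [-0.0, 0.75, -0.661, 0.0]
ft_force: [-0.1, 0.5, 0.4]
grip_width: 0.014
```

Emit:
drive_tool:
  moves:
    - [0,0,0,0,0,0,45]
    - [0,0,0,0,0,0,45]
    - [0,0,0,0,0,-20,45]
    - [0,0,0,0,0,-50,45]
    - [0,0,-10,0,0,-50,45]
    - [0,0,-10,0,0,0,45]
    - [0,0,-10,0,0,0,45]
    - [0,0,-10,0,0,0,45]
    - [0,0,-10,0,0,0,45]
    - [0,0,-10,0,0,0,45]
    - [0,0,-10,0,0,0,45]
    - [0,0,-10.7,0,0,0,45]

```text
time_s: 6.48
tcp_pos: [0.4382, -0.1928, 0.3009]
eef_rot: [0.0, 1.0, -0.017, 0.001]
ft_force: [0.2, 0.2, 0.3]
grip_width: 0.045
```

```bash
python3 - <<'E'
from h import *
np.set_printoptions(precision=4,suppress=True)
print(arm.read_state()['tcp_pos'],arm.read_state()['eef_rot'])
for n in ('side','scene'):
    snap(n,n+'3');p,P=cloud(n+'3');Q=P[np.isfinite(P[...,0])]
    t=Q[(Q[:,2]>.178)&(Q[:,2]<.193)&(abs(Q[:,0]-.44)<.03)&(abs(Q[:,1]+.19)<.03)]
    print(n,len(t),t.mean(0) if len(t) else '')
    t=Q[(Q[:,2]>.145)&(Q[:,2]<.163)&(abs(Q[:,0]-.49)<.04)&(abs(Q[:,1]+.19)<.03)]
    print(n,len(t),cv2.fitLine(t[:,:2].astype(np.float32),cv2.DIST_HUBER,0,.01,.01).ravel(),t[:,2].max())
a=cv2.imread('pics/side3.png')[150:320,180:380]
cv2.imwrite('pics/c3.png',cv2.resize(a,None,fx=2.5,fy=2.5))
E
```

```text
[ 0.4382 -0.1928  0.3009] [ 0.0002  0.9999 -0.0169  0.0006]
side 23 [ 0.438  -0.1953  0.1854]
side 135 [ 0.9917  0.1289  0.4923 -0.1885] 0.1629633670351529
scene 14 [ 0.4404 -0.1951  0.185 ]
scene 83 [ 0.9882  0.1533  0.4916 -0.1895] 0.1623489118120891
```

View pics/c3.png

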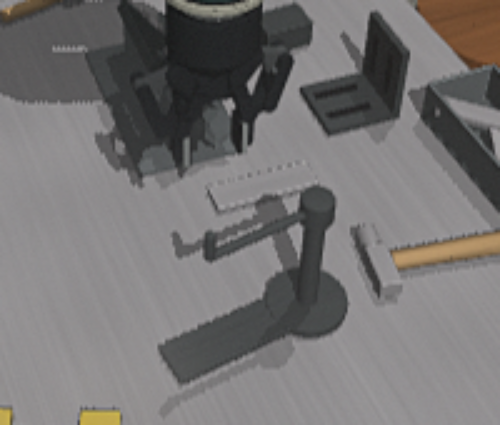

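Emit:
drive_tool:
  moves:
    - [0,0,0,0.8,-48.1,0,45]
    - [0,0,0,0.8,-48.1,0,45]
    - [0,0,0,0.8,-48.1,0,45]
    - [0,0,0,0.8,-48.1,0,45]
    - [0,0,0,0.8,-48.1,0,45]
    - [0,0,0,0.8,-48.1,0,45]
    - [0,0,0,0.9,-48.1,0,45]
    - [0,0,0,0.9,-48.1,0,45]
    - [0,9.3,0,0,0,0,45]
    - [0,9.3,0,0,0,0,45]
    - [0,9.3,0,0,0,0,45]
    - [0,9.3,0,0,0,0,45]

```text
time_s: 8.07
tcp_pos: [0.4602, 0.1915, 0.301]
eef_rot: [0.005, 0.946, -0.022, 0.322]
ft_force: [0.3, -0.4, 0.4]
grip_width: 0.0453
```

Emit:
drive_tool:
  moves:
    - [0,0,0,-24,0,31,45]
    - [0,0,0,-24,0,31,45]
    - [0,0,0,-23.4,0,32,45]
    - [0,0,0,0,0,0,45]
    - [0,0,0,0,0,0,45]

```text
time_s: 8.7
tcp_pos: [0.4607, 0.1917, 0.1838]
eef_rot: [0.006, 0.947, -0.02, 0.32]
ft_force: [0.1, -0.5, 0.3]
grip_width: 0.045
```

```bash
cat > rel.py <<'E'
from h import *
from scipy.spatial.transform import Rotation as Ro
s=arm.read_state(); q=s['eef_rot']; R=Ro.from_quat([*q[1:],q[0]]).as_matrix()
def to(t): return (R.T@(np.array(t)-s['tcp_pos'])*1000).round(1)
print('tcp',s['tcp_pos'].round(4),'R',R.round(3).tolist())
E
python3 - <<'E'
from rel import *
O=np.array([.5101,.1886,.1171]); zc=np.array([-.605,.024,.796]); print('to origin+3',to(O+.003*zc))
snap('wrist','w4');p,P=cloud('w4')
V=(P-s['tcp_pos'])@R*1000  # tool coords mm
np.savez('pics/V4.npz',V=V)
im=cv2.imread('pics/w4.png'); cv2.imwrite('pics/c4.png',im)
m=np.isfinite(V[...,0])&(abs(V[...,0])<30)&(abs(V[...,1])<80)&(V[...,2]>40)&(V[...,2]<125)
t=V[m]; 
for lo in range(-80,80,20):
    k=t[(t[:,1]>=lo)&(t[:,1]<lo+20)]
    if len(k)>10: print(lo,len(k),'zmin',np.percentile(k[:,2],[2,20,50]).round(1),'x',np.percentile(k[k[:,2]<np.percentile(k[:,2],2)+6][:,0],[2,50,98]).round(1))
E
```

```text
tcp [0.4607 0.1917 0.1838] R [[0.795, -0.042, 0.606], [-0.035, -0.999, -0.024], [0.606, -0.002, -0.795]]
to origin+3 [-1.1  1.2 80. ]
-80 359 zmin [ 68.7  70.  111.9] x [-7.9 -1.3  5.1]
-60 750 zmin [68.1 69.1 69.7] x [-8.1 -1.3  5.4]
-40 690 zmin [68.1 68.8 69.5] x [-8.3 -2.   4.9]
-20 645 zmin [67.9 68.8 69.4] x [-8.6 -1.7  5.1]
0 600 zmin [67.8 68.6 69.2] x [-8.8 -2.1  4.5]
20 536 zmin [67.6 68.4 69. ] x [-8.2 -1.4  4.6]
40 510 zmin [67.5 68.3 68.9] x [-8.4 -1.8  4.8]
60 193 zmin [67.7 68.4 70.7] x [-8.5 -2.2  4.8]
```

View pics/c4.png

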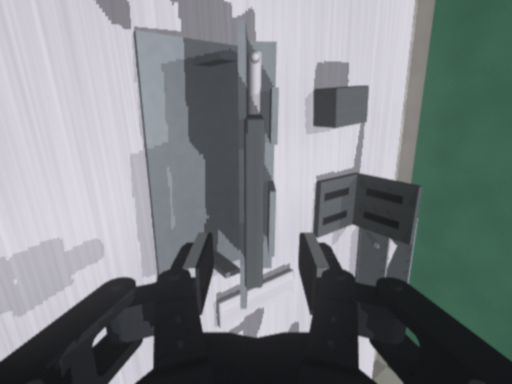

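The bar lies square between the open fingers at (253, 120–285), about 2 mm left of the centre line.

Emit:
drive_tool:
  moves:
    - [0,0,0,-1.8,1.2,20,45]
    - [0,0,0,0,0,25,45]
    - [0,0,0,0,0,25,45]
    - [0,0,0,0,0,10,45]
    - [0,0,0,0,0,0,45]

```text
time_s: 9.38
tcp_pos: [0.5073, 0.1884, 0.1171]
eef_rot: [0.006, 0.948, -0.019, 0.319]
ft_force: [0.2, 0.2, 0.1]
grip_width: 0.0452
```

Emit:
drive_tool:
  moves:
    - [0,0,0,0,0,0,5]
    - [0,0,0,0,0,0,5]
    - [0,0,0,0,0,0,5]
    - [0,0,0,0,0,0,5]
    - [0,0,0,0,0,0,5]
  force: 80

```text
time_s: 10.0
tcp_pos: [0.5077, 0.1888, 0.1186]
eef_rot: [0.006, 0.947, -0.019, 0.32]
ft_force: [1.4, -1.5, 7.1]
grip_width: 0.0122
```

Emit:
drive_tool:
  moves:
    - [0,0,0,0,0,-6,5]
    - [0,0,0,0,0,-10,5]
    - [0,0,0,0,0,-12,5]
    - [0,0,0,0,0,-12,5]
    - [0,0,0,0,0,-12,5]
    - [0,0,0,0,0,-12,5]
    - [0,0,0,0,0,0,5]

```text
time_s: 10.88
tcp_pos: [0.4683, 0.1901, 0.1686]
eef_rot: [0.006, 0.947, -0.019, 0.32]
ft_force: [1.9, -1.2, 0.2]
grip_width: 0.0123
```

Emit:
drive_tool:
  moves:
    - [0,0,0,0,0,-12,5]
    - [0,0,0,0,0,-12,5]
    - [0,0,0,0,0,-12,5]
    - [0,0,0,0,0,0,5]
    - [0,0,0,0,0,0,5]

```text
time_s: 11.5
tcp_pos: [0.4465, 0.1908, 0.1957]
eef_rot: [0.006, 0.948, -0.019, 0.319]
ft_force: [-0.3, 0.5, -6.4]
grip_width: 0.0123
```

```bash
python3 - <<'E'
from rel import *
print(s['ft_force'],s['ft_torque'],s['grip_width'])
snap('side','side5');snap('wrist','w5')
a=cv2.imread('pics/side5.png')[60:260,130:350]
cv2.imwrite('pics/c5.png',np.hstack([cv2.resize(a,(422,384)),cv2.imread('pics/w5.png')[:,100:478]]))
E
```

```text
tcp [0.4465 0.1908 0.1957] R [[0.796, -0.04, 0.604], [-0.032, -0.999, -0.024], [0.604, 0.0, -0.797]]
[-0.3019724   0.49444796 -6.44922742] [ 0.02420238  0.96355015 -0.0102068 ] 0.012312360590416196
```

View pics/c5.png

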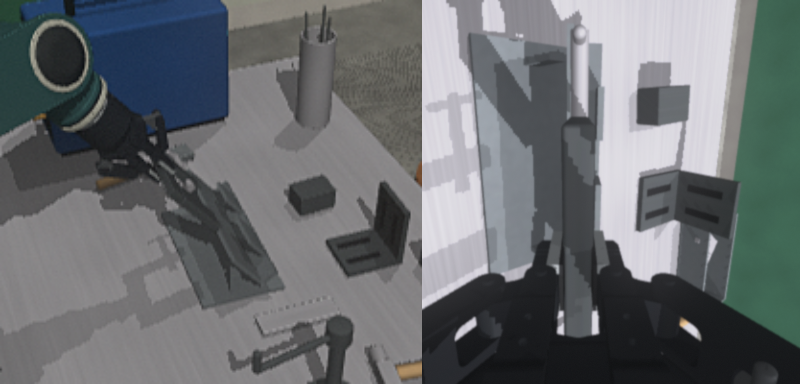

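The clamp is held and drawn clear; the force reads 6.4 N of weight. Now I'll lift it and turn it upright.

Emit:
drive_tool:
  moves:
    - [0,0,0,14,0,-18,5]
    - [0,0,0,22,0,-29,5]
    - [0,0,0,22,0,-29,5]
    - [0,0,0,23,0,-31,5]
    - [0,-6.2,0,0,0,0,5]
    - [0,-6.2,0,0,0,0,5]
    - [0,-6.2,0,0,0,0,5]
    - [0,-6.2,0,0,0,0,5]
    - [0,-6.2,0,0,0,0,5]
    - [0,-6.2,-5,0,0,0,5]
    - [0,0,-5,0,0,0,5]
    - [0,0,0,0,0,0,5]

```text
time_s: 13.1
tcp_pos: [0.4471, 0.1908, 0.3315]
eef_rot: [0.002, 0.998, 0.067, 0.001]
ft_force: [-0.8, -0.1, -5.2]
grip_width: 0.0123
```

```bash
python3 - <<'E'
from rel import *
print(s['ft_force'])
print('to rest',to([.494,-.186,.33]))
E
```

```text
tcp [0.4471 0.1908 0.3315] R [[0.991, 0.133, 0.001], [0.133, -0.991, -0.004], [0.001, 0.005, -1.0]]
[-0.80503584 -0.11905195 -5.22458413]
to rest [ -3.8 379.6   3.2]
```

Emit:
drive_tool:
  moves:
    - [0,0,0,-0.3,18,0,5]
    - [0,0,0,-0.4,36,0,5]
    - [0,0,0,-0.4,38,0,5]
    - [0,0,0,-0.4,38,0,5]
    - [0,0,0,-0.4,38,0,5]
    - [0,0,0,-0.4,38,0,5]
    - [0,0,0,-0.4,38,0,5]
    - [0,0,0,-0.4,38,0,5]
    - [0,0,0,-0.4,38,0,5]
    - [0,0,0,-0.3,36,0,5]
    - [0,0,0,0,23.6,0,5]
    - [0,0,0,0,0,0,5]

```text
time_s: 14.6
tcp_pos: [0.493, -0.1877, 0.3324]
eef_rot: [0.003, 0.998, 0.065, -0.0]
ft_force: [-0.4, -0.6, -5.5]
grip_width: 0.0125
```

```bash
python3 - <<'E'
from rel import *
print(s['ft_force'])
snap('side','side6');snap('scene','sc6');snap('wrist','w6')
# points of clamp in tool frame
for n in ('side6','sc6','w6'):
    p,P=cloud(n);V=(P-s['tcp_pos'])@R*1000;V=V[np.isfinite(V[...,0])]
    t=V[(abs(V[:,0])<40)&(abs(V[:,1])<130)&(V[:,2]>12)&(V[:,2]<125)]
    if len(t)<20: print(n,len(t)); continue
    print(n,len(t),'zmax',np.percentile(t[:,2],99.5).round(1))
    for a,b in ((12,30),(40,60),(60,85),(85,112)):
        k=t[(t[:,2]>=a)&(t[:,2]<b)]
        if len(k): h,e=np.histogram(k[:,1],np.arange(-130,131,10)); print(a,'x',np.percentile(k[:,0],[2,50,98]).round(1),'y',np.percentile(k[:,1],[1,99]).round(1),dict(zip(e[:-1][h>0].tolist(),h[h>0].tolist())))
a=cv2.imread('pics/side6.png')[120:320,200:400];b=cv2.imread('pics/sc6.png')[100:300,130:330]
cv2.imwrite('pics/c6.png',np.hstack([cv2.resize(a,(400,400)),cv2.resize(b,(400,400))]))
E
```

```text
tcp [ 0.493  -0.1877  0.3324] R [[0.991, 0.13, 0.0], [0.13, -0.991, -0.005], [-0.001, 0.005, -1.0]]
[-0.42461387 -0.58381126 -5.51132608]
side6 825 zmax 103.4
12 x [-6.9 -5.3  6.4] y [-63.5  65.6] {-70: 7, -60: 13, -50: 17, -40: 2, -30: 1, 0: 1, 10: 2, 20: 7, 30: 16, 40: 17, 50: 18, 60: 35}
40 x [-7.  -4.8  7.3] y [-114.1   65.7] {-120: 7, -110: 2, -70: 7, -60: 15, -50: 37, 20: 8, 30: 18, 40: 16, 50: 16, 60: 41}
60 x [-6.3 -3.3  6.6] y [-116.1   66.1] {-120: 17, -110: 19, -100: 16, -90: 17, -80: 10, -70: 10, -60: 17, -50: 45, -40: 17, -30: 19, 20: 5, 30: 20, 40: 22, 50: 21, 60: 48}
85 x [-6.2 -4.3  7.9] y [-111.3   65.6] {-120: 4, -110: 7, -70: 4, -60: 13, -50: 22, -30: 1, 20: 9, 30: 15, 40: 13, 50: 16, 60: 33}
sc6 700 zmax 104.6
12 x [-2.8  6.2  9.1] y [-62.8  66. ] {-70: 6, -60: 14, -50: 18, -40: 2, -30: 3, -10: 1, 0: 1, 10: 3, 20: 9, 30: 15, 40: 13, 50: 18, 60: 23}
40 x [-4.9  6.5  8.6] y [-110.5   65.7] {-120: 2, -110: 2, -70: 6, -60: 12, -50: 29, 20: 7, 30: 19, 40: 19, 50: 15, 60: 24}
60 x [-4.8  6.3  9.1] y [-114.9   65.9] {-120: 13, -110: 16, -100: 12, -90: 10, -80: 12, -70: 11, -60: 18, -50: 28, -40: 12, -30: 14, 20: 6, 30: 20, 40: 18, 50: 23, 60: 30}
85 x [-3.5  7.   9.4] y [-112.7   66.4] {-120: 7, -110: 7, -70: 5, -60: 12, -50: 23, -30: 2, 20: 5, 30: 15, 40: 17, 50: 15, 60: 23}
w6 1699 zmax 80.6
12 x [-5.4  0.2  6.3] y [-66.2 -65.6] {-70: 45}
40 x [-2.8  1.3  4.9] y [-117.3  -65.8] {-120: 161, -110: 5, -70: 21}
60 x [-4.5  0.9  6.9] y [-118.2  -65.8] {-120: 144, -110: 330, -100: 290, -90: 284, -80: 278, -70: 120}
85 x [7.6 7.6 7.6] y [-65. -65.] {-70: 1}
```

View pics/c6.png

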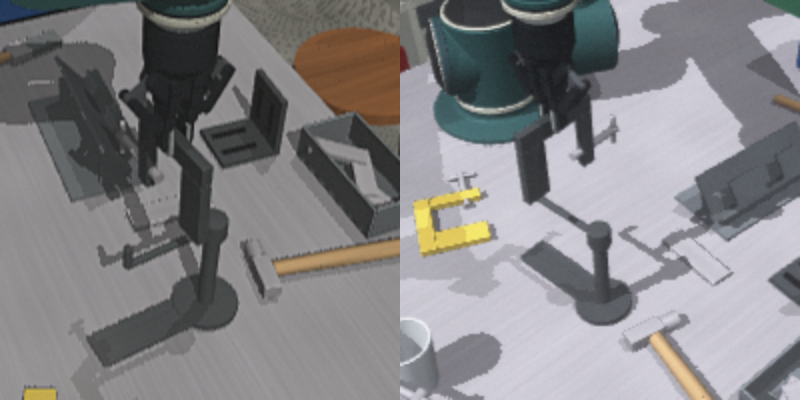

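The clamp hangs upright above the arm, astride it and centred to about 2 mm. I'll lower it.

Emit:
drive_tool:
  moves:
    - [0,0,0,0,-1,15,5]
    - [0,0,0,0,0,25,5]
    - [0,0,0,0,0,25,5]
    - [0,0,0,0,0,25,5]
    - [0,0,0,0,0,25,5]
    - [0,0,0,0,0,15,5]
    - [0,0,0,0,0,10,5]
    - [0,0,0,0,0,7,5]
    - [0,0,0,0,0,0,5]
    - [0,0,0,0,0,0,5]

```text
time_s: 16.0
tcp_pos: [0.4936, -0.1857, 0.1857]
eef_rot: [0.003, 0.998, 0.067, 0.0]
ft_force: [0.9, -0.4, -4.3]
grip_width: 0.0127
```

Emit:
drive_tool:
  moves:
    - [0,0,0,0,0,3,5]
    - [0,0,0,0,0,2,5]
    - [0,0,0,0,0,0,5]
    - [0,0,0,0,0,0,5]

```text
time_s: 16.5
tcp_pos: [0.4934, -0.1856, 0.1801]
eef_rot: [0.002, 0.998, 0.067, -0.0]
ft_force: [0.1, 0.1, -5.7]
grip_width: 0.0127
```

Emit:
drive_tool:
  moves:
    - [0,0,0,0,0,1.5,5]
    - [0,0,0,0,0,1.5,5]
    - [0,0,0,0,0,0,5]
    - [0,0,0,0,0,0,5]

```text
time_s: 17.0
tcp_pos: [0.4933, -0.1856, 0.1771]
eef_rot: [0.002, 0.998, 0.067, -0.0]
ft_force: [0.2, 0.4, -5.3]
grip_width: 0.0123
```

Emit:
drive_tool:
  moves:
    - [0,0,0,0,0,1,5]
    - [0,0,0,0,0,1,5]
    - [0,0,0,0,0,0,5]
    - [0,0,0,0,0,0,5]

```text
time_s: 17.5
tcp_pos: [0.4935, -0.1859, 0.1765]
eef_rot: [0.003, 0.998, 0.067, 0.0]
ft_force: [-4.7, 1.1, 8.4]
grip_width: 0.0126
```

Emit:
drive_tool:
  moves:
    - [0,0,0,0,0,-0.5,11]
    - [0,0,0,0,0,0,14]
    - [0,0,0,0,0,0,17]
    - [0,0,0,0,0,0,22]
    - [0,0,0,0,0,0,28]
    - [0,0,0,0,0,0,34]
    - [0,0,0,0,0,0,34]
    - [0,0,0,0,0,0,34]
  force: 20

```text
time_s: 18.5
tcp_pos: [0.4934, -0.1856, 0.1756]
eef_rot: [0.002, 0.998, 0.067, -0.0]
ft_force: [-0.9, 0.4, 0.2]
grip_width: 0.034
```

```bash
python3 - <<'E'
from rel import *
print(s['ft_force'],s['grip_width'])
snap('side','side7');snap('scene','sc7')
a=cv2.imread('pics/side7.png')[150:350,200:400];b=cv2.imread('pics/sc7.png')[120:320,130:330]
cv2.imwrite('pics/c7.png',np.hstack([cv2.resize(a,(400,400)),cv2.resize(b,(400,400))]))
E
```

```text
tcp [ 0.4934 -0.1856  0.1756] R [[0.991, 0.134, 0.0], [0.134, -0.991, -0.005], [-0.001, 0.005, -1.0]]
[-0.88185315  0.36731653  0.17617259] 0.03400793729618368
```

View pics/c7.png

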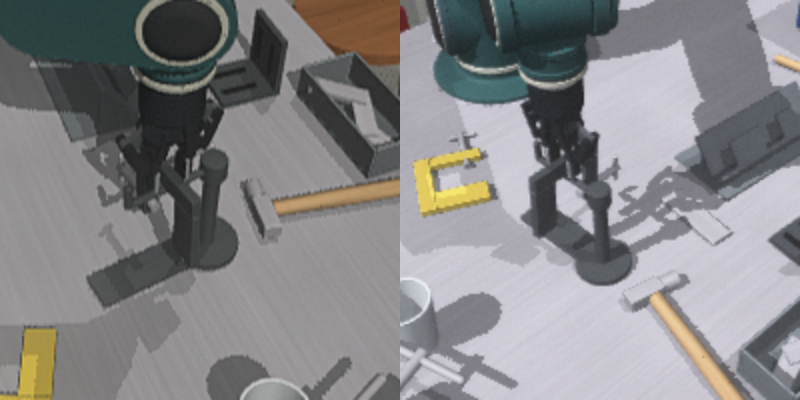

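The clamp hangs astride the hook arm and the wrist force is about 0. I'll back straight up slowly.

Emit:
drive_tool:
  moves:
    - [0,0,0,0,0,-4,36]
    - [0,0,0,0,0,-8,36]
    - [0,0,0,0,0,-15,36]
    - [0,0,0,0,0,-25,36]
    - [0,0,0,0,0,-40,36]
    - [0,0,0,0,0,-40,36]
    - [0,0,0,0,0,-20,36]
    - [0,0,0,0,0,0,36]
    - [0,0,0,0,0,0,36]
    - [0,0,0,0,0,0,36]

```text
time_s: 19.85
tcp_pos: [0.4931, -0.1848, 0.3261]
eef_rot: [0.002, 0.998, 0.067, -0.001]
ft_force: [0.5, 0.3, 0.4]
grip_width: 0.0362
```

```bash
python3 - <<'E'
from rel import *
np.set_printoptions(precision=4,suppress=True)
snap('side','side8');snap('scene','sc8');snap('wrist','w8')
a=cv2.imread('pics/side8.png')[150:350,200:400];b=cv2.imread('pics/sc8.png')[120:320,130:330]
cv2.imwrite('pics/c8.png',np.hstack([cv2.resize(a,(400,400)),cv2.resize(b,(400,400))]))
for n in ('side8','sc8','w8'):
    p,P=cloud(n);Q=P[np.isfinite(P[...,0])]
    c=np.array([.494,-.186]);u=np.array([-.991,-.134]);v=np.array([.134,-.991])
    L=np.c_[(Q[:,:2]-c)@u,(Q[:,:2]-c)@v,Q[:,2]]
    k=L[(abs(L[:,0])<.04)&(abs(L[:,1])<.075)&(L[:,2]>.163)&(L[:,2]<.2)]
    print(n,len(k)); 
    if len(k): print('back along',np.percentile(k[:,0],[2,50,98]),'across',np.percentile(k[:,1],[1,99]),'ztop',np.percentile(k[:,2],98))
    j=L[(abs(L[:,0])<.06)&(abs(L[:,1])<.075)&(L[:,2]>.07)&(L[:,2]<.1)]
    if len(j): print('jaws',np.percentile(j[:,0],[2,50,98]),'across',np.percentile(j[:,1],[1,99]))
    t=Q[(Q[:,2]>.180)&(Q[:,2]<.193)&(abs(Q[:,0]-.44)<.015)&(abs(Q[:,1]+.19)<.03)]
    if len(t): print('tip',t.mean(0))
E
```

```text
tcp [ 0.4931 -0.1848  0.3261] R [[0.991, 0.134, -0.002], [0.134, -0.991, -0.004], [-0.002, 0.004, -1.0]]
side8 459
back along [-0.0062  0.005   0.0079] across [-0.0623  0.0644] ztop 0.19336742095019904
jaws [-0.0596  0.0055  0.0079] across [-0.0708  0.0699]
tip [ 0.4376 -0.1958  0.1871]
sc8 352
back along [-0.0081 -0.0048  0.0072] across [-0.0638  0.0649] ztop 0.1930333094538383
jaws [-0.008  -0.005   0.0058] across [-0.0743  0.0719]
tip [ 0.4413 -0.1968  0.1864]
w8 2016
back along [-0.0061  0.0007  0.0075] across [-0.0654  0.0608] ztop 0.19244750887022175
jaws [-0.0597 -0.0016  0.0055] across [-0.074   0.0043]
tip [ 0.4391 -0.1928  0.187 ]
```

View pics/c8.png

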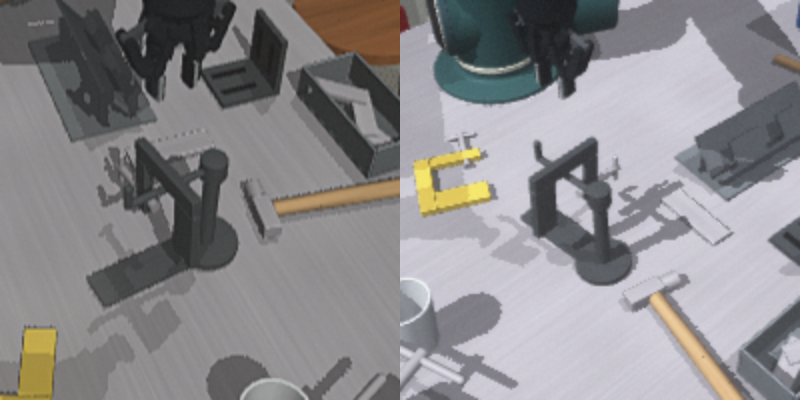

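```bash
python3 -c "
from cell import arm
s=arm.read_state();print(s['time_s'],s['ft_force']);print(arm.close_job())"
```

```text
20.0 [ 0.40593358 -0.40213511 -0.22395211]
the job is handed in; nothing more can be done
None
```

The clamp is hanging on the hook arm, jaws down, and I handed the job in at 20 s of the 64 s allowed. No verdict was reported.

I turned the hook to point along the long foot. Then I gripped the clamp by its back, drew it about 96 mm up the slope, lifted it and turned it upright. I lowered it astride the arm until contact showed in the wrist force (up to 8 N), opened the fingers and backed straight up.

**Last checks:**
- **Position:** the back is within about 2 mm of the resting place, both along and across the arm, measured against my camera estimate of that place.
- **Attitude:** the clamp hangs upright, with back and jaws in line to a few millimetres.
- **Hook:** it faces the foot to within about 0.03 rad.
- **Release:** wrist force is near zero and the gripper is about 150 mm clear.
- **Bystanders:** those in the last picture look undisturbed. I did not measure any of them.

**One disagreement:** the top of the back read 192–193 mm high against the 188.5 mm expected. That is probably camera error, and it is still within the allowed height band.

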